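Set the saw's length stop to a marked batten and zero its readout

TASK

Set the length stop for the next cuts: nudge the stiff steel stop along its fence, in small gentle taps on the rubber buffer at its end, until its pointer stands on the line squared right across the batten, without running past the line. Leave the stop there, then press the wide key of its hooded readout, firmly but gently, to zero it; leave the two small keys, the batten and the tools lying about as they are.

Things in the scene. Friction and masses are not known exactly. Their poses are not given: they have to be found in the camera images.
- stop_bench: Dark film-faced plywood bed (165 x 440 x 18 mm) with an aluminium fence along its y axis. Fixed on the table. Origin on the table, below the middle of the fence's front face: the fence fills x = 0 to 30 mm, y = -215 to 215 mm, top 60 mm above the table; the bed fills x = -130 to 35 mm. z up, y to the robot's left, give or take its yaw.
- stop (a joint): Travel (m) of the stop along the fence, growing towards the bench's -y (the robot's right). A friction shoe holds it: it moves only while pushed along the fence with about 13 N (12 N more per m/s) and stays where it is left. 0.45 kg. It starts 60 to 200 mm on the +y side of the line. Blows over 30 N are too hard.
- pointer (a point): Tip of the steel pointer on the front of the stop, at the middle of its length, 46 mm above the table, 4 mm above the batten. Axes as the bench's. The stop is a dark steel block on the fence, 92 mm long (bench y; 116 over the rubber buffers on its ends), 86 mm wide (bench x = -14 to 72 mm), 61 to 91 mm above the table, too big to grip; a thin index line crosses its top above the pointer.
- tap_face (a point): Centre of the flat outer face of the rubber buffer on the stop's bench +y end, the face to tap (60 mm wide, 24 mm high): 58 mm from the pointer along the fence, 76 mm above the table. The buffer gives 3 N per mm, up to 8 mm, before and while the stop moves, and springs back when let go. Beside it only the fence, 60 mm high, lies below.
- line (a point): Middle of the pencil line squared right across the batten's top face; a V-shaped tick points at it. Short ticks at the batten's front edge do not count. Axes: x across the batten, y along it (parallel to the bench's y), z up. The pointer is on the line when its y in this frame is 0; it comes from +y.
- batten: Pale batten, 45 x 300 x 24 mm, 0.25 kg, lying loose on the bed in front of the fence; its top is 42 mm above the table. Origin: centre of its underside, below the line.
- readout: Grey digital readout (116 mm wide, 105 deep, 165 high), fixed on the table left or right of the bench. Origin on the table under its middle, x away from its user. Its face's normal stands 35 degrees from vertical, to its -x. A hood 61 mm up the slope from the keys stands out 82 mm, square to the face, and stops a gripper that comes straight down. Over 25 N harms it.
- zero_key: The wide membrane key, 34 mm (its y) by 16 mm (its x, up the slope), in the lower middle of the readout's face. Origin: centre of its top, 2.5 mm proud of the face; z straight out of the face, 35 degrees from vertical. It yields 2 mm (4 N per mm), then stops dead, and takes the press when the fingers hold it with more than 4 N for 0.2 s.
- left_key: Small round key, 11 mm across, 40 mm to the wide key's +y side, level with it. Not to be pressed.
- right_key: Small round key, 11 mm across, 40 mm to the wide key's -y side, level with it. Not to be pressed.
- offcut: Wooden offcut with a short tenon, 115 x 30 x 36 mm, lying on the front of the bed. Leave it.
- pencil: Flat carpenter's pencil, 170 mm long, lying on the front of the bed. Leave it.
- mallet: Round black mallet standing on its head, handle up, 92 mm across, 268 mm high. Leave it.
- chisel: Framing chisel lying flat along its x axis, about 375 mm long, 28 mm high, wooden handle to its -x side. Origin where handle and blade meet, on the table. Leave it.
- try_square: Try square lying flat: steel blade 280 x 35 x 4 mm along its +x from the origin, wooden stock 18 mm high. Leave it.
- tape_measure: Tape measure standing on edge, 74 x 40 x 66 mm. Leave it.
- block_plane: Small metal plane, 160 x 48 mm, 63 mm high. Leave it.
- charger: Battery charger with a battery on it, 115 x 100 x 87 mm, fixed on the table on the side of the bench where the readout is not. Origin: centre of its underside.
There are look-alikes about, which are no part of the job. What is shaped like the readout but red is not meant.

How it is judged:
By the outcome, as a careful person would: the job done as asked, in the order asked, and still so for the second after the job is handed in, with the robot touching nothing.
It also fails if it takes over 58 s, if anything falls off the work surface, if the arm or the gripper's body presses on something with over 40 N, if the wrist force passes 120 N, or if a joint passes its speed limit or range.

ROBOT

A 6-joint arm with a two-finger parallel gripper is mounted at the origin on the work surface. World frame = base frame: x ahead of the robot, y to its left, z up, the work surface at z = 0. Lengths are in m, angles in degrees, forces in N, time in s.
With the tool pointing down it reaches from about 0.4 to 0.825 m from the base axis. Payload 7 kg.
Tool frame: the origin (TCP) lies on the centre line of the jaws, within the pads' length; the fingertips stand 14 mm ahead of it and the grasp point (between the pads) lies 5 mm behind it; z points along the fingers, x is the direction in which the jaws open and shut, and the axes are right-handed (so a half turn about z gives the same grasp; the last joint's range is limited). The gripper opens to 88 mm and grips with 3 to 60 N. Pads are 19 mm wide; open, the fingers measure 130 mm over their backs; the gripper's body (78 mm by 193 mm) begins 47 mm behind the grasp point.
Start: joints at [-56.889, 20.546, 0.682, 0, -70.136, -16.507], TCP at [0.193, -0.647, 0.241] pointing down, gripper open.
Joint ranges: [-176.03, 176.03], [-82.01, 121.73], [-58.28, 71.71], [-173.87, 95.51], [-174.79, -0.11], [-173.66, 173.66]. Speed limits (degrees/s): [136.94, 136.94, 172.46, 180, 180, 180].

INTERFACE

Orientations are given as [roll, pitch, yaw] about the fixed x, y, z axes, in that order (R = Rz(yaw) Ry(pitch) Rx(roll)).
In Python, from plant import * gives the robot as it stands.
- The arm moves only by the shell command python3 -m handwheel 'ROWS' [OPENING]. ROWS is JSON, a list of rows, each a list of 2 entries, a list of its own where there are three numbers: the shift along the tool's x, y, z each as a share of 0.2 m, from -1 to 1, then the turn, a rotation vector about the tool's x, y, z each as a share of 360 degrees, from -1 to 1. In form: [[[tx, ty, tz], [ax, ay, az]], ...]. A call has 1 to 5 rows; each row is the pose to reach, as a shift and turn from the pose commanded when the call began, along the tool's axes at that moment, turning the shorter way round; what a row does not reach only later rows make up. A row lasts 1/12 s, in which the tool goes at most 41.7 mm and 7.16 degrees, less where a joint would pass 70% of its speed; a pose out of reach is approached as far as the arm can. A call with a number of a shift or a turn outside -1 to 1 is refused whole. A call with a gripper value outside its range is refused whole. OPENING is the closure, from -1 (fully open) to 1 (shut), set as the call begins (- or left out, the last holds). The fingers move at their own pace and stop on an object; the grip force is fixed at half the most. Time passes only in rows, so rows that repeat a pose let the fingers close. It gives the time, the measured TCP pose, the force and the opening at its end, in the units of the state.
- get_obs(): the state, without advancing time (a new reading comes with each control period).
- snapshot(name): name is "side" or "top" or "wrist"; returns a dict with "color" (420x560x3 uint8, red, green, blue), "z_map" (420x560 float32, m along the optical axis (not along the pixel's ray), 0 where there is no reading), "intrinsics" (3x3 intrinsics, pixels), "rvec" (rotation vector, rad) and "tvec" (3), from world to camera coordinates, as OpenCV has them. Camera axes: x right, y down, z forward; pixel columns grow to the right and rows downward; lengths in m; the calibration is good to about 2 mm. A picture is of the moment at which its call begins.
- close_job(): hands the job in, once; it reports no verdict.
The state is a dict: "clock": time; "joint_pos": joint angles; "qvel": joint speeds; "tau": joint torques, N m; "tool_pos": TCP position; "orientation": TCP orientation; "force": force on the tool from outside, world axes, zero at the start; "moment": the same for the moment, N m; "opening": finger opening in m.
Only numpy, scipy, OpenCV 4.12 (cv2) and the standard library are available. Lean on these libraries where they do the work, as an engineer would, in place of code of your own. Each camera call takes 0.05 s, during which the arm holds its last target. There are 200 camera calls.

## Working session

There is one attempt and no reset: what is moved stays moved. The work goes in short steps, Python scripts to look and compute and a shell command to move; the robot and the scene stay as the last step left them, time stands still between calls to the robot, and variables do not carry over. Pictures are saved under pics/ and viewed, about 8 in all and at most 12, crops included, and the job is handed in when it is done.

```bash
mkdir -p pics; ls; cat > h.py <<'E'
from plant import *
import numpy as np, cv2
from scipy.spatial.transform import Rotation as Ro
def snap(n,f=None):
    s=snapshot(n)
    if f: cv2.imwrite('pics/'+f,s['color'][:,:,::-1]); np.savez('/tmp/'+f[:-4],**s)
    return s
def load(f): return dict(np.load('/tmp/'+f+'.npz'))
def pt(s,u,v,z=None):
    """pixel->world, by depth, or by the plane world z"""
    K=s['intrinsics'];R=cv2.Rodrigues(s['rvec'])[0];t=s['tvec'].ravel()
    d=np.array([(u-K[0,2])/K[0,0],(v-K[1,2])/K[1,1],1.])
    if z is None: return R.T@(d*s['z_map'][int(round(v)),int(round(u))]-t)
    c=-R.T@t; w=R.T@d
    return c+w*(z-c[2])/w[2]
def pose():
    o=get_obs(); return np.array(o['tool_pos']),Ro.from_euler('xyz',o['orientation'],degrees=True)
E
python3 - <<'E'
from h import *
o=get_obs();print(o)
a=snap('top','top1.png');b=snap('side','side1.png')
cv2.imwrite('pics/both.png',np.vstack([cv2.resize(a['color'],(400,300)),cv2.resize(b['color'],(400,300))])[:,:,::-1])
E
```

```text
pics
{'clock': 0.0, 'joint_pos': array([-5.68894869e+01,  2.05913656e+01,  6.32018297e-01, -1.95418953e-02,
       -7.01349090e+01, -1.65070563e+01]), 'qvel': array([ 0.01826293, -0.02015829,  0.00080001, -0.0779784 , -0.0259432 ,
       -0.06697519]), 'tau': array([ 3.62684923e-04, -5.82724857e+01,  2.93056870e+01,  6.99741483e+00,
        6.79255289e-03, -1.20662326e-04]), 'tool_pos': array([ 0.19271474, -0.64640913,  0.23961193]), 'orientation': array([-1.79990829e+02, -9.55915363e-02,  1.06596794e+02]), 'force': array([ 0.28589539,  0.14609301, -0.12125946]), 'moment': array([-0.00377996,  0.03973836, -0.00919003]), 'opening': 0.08763636129795441}
```

View pics/top1.png

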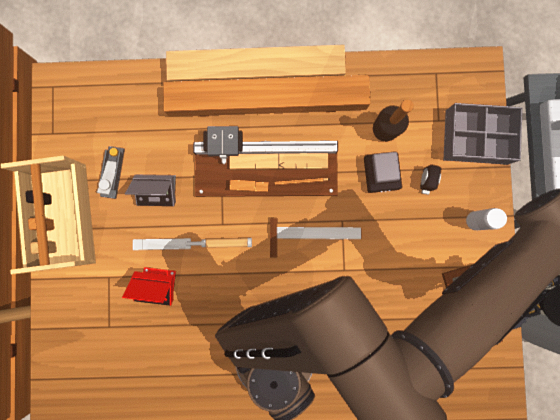

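View pics/side1.png

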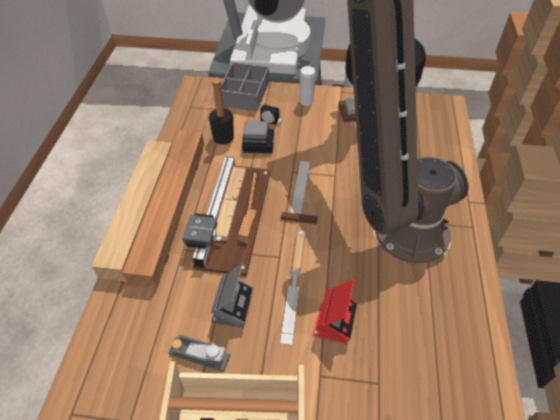

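Top view: the stop is at (222,140), the fence runs to (337,147), and a V tick sits near (281,165). The grey readout is at (153,190); the red look-alike is at (150,287) and the charger at (383,172). Next I'll take a close crop and measure.

```bash
python3 - <<'E'
from h import *
a=load('top1');b=load('side1')
c=cv2.resize(a['color'][110:215,95:355],(800,323),interpolation=cv2.INTER_CUBIC)
d=cv2.resize(b['color'][180:335,170:300],(231,276),interpolation=cv2.INTER_CUBIC)
e=np.zeros((600,800,3),np.uint8);e[:323]=c;e[324:,:231]=d
cv2.imwrite('pics/crop1.png',e[:,:,::-1])
for n,u,v in [('stopTL',205,128),('stopTR',242,128),('stopBL',205,153),('stopBR',242,153),('fenceL',196,148),('fenceR',336,147),('bedBL',195,195),('bedBR',339,194),('batL',231,160),('batR',326,160),('ro',153,198),('roTop',153,178),('red',150,290),('V',281,165)]:
    print(n,np.round(pt(a,u,v),3))
print(a['tvec'],a['intrinsics'][0,0], 'cam',-cv2.Rodrigues(a['rvec'])[0].T@a['tvec'].ravel())
E
```

```text
stopTL [0.718 0.195 0.005]
stopTR [ 0.716  0.079 -0.002]
stopBL [0.632 0.191 0.04 ]
stopBR [0.631 0.079 0.027]
fenceL [0.644 0.215 0.061]
fenceR [ 0.634 -0.207  0.058]
bedBL [0.506 0.228 0.018]
bedBR [ 0.498 -0.218 -0.007]
batL [0.607 0.112 0.043]
batR [ 0.598 -0.177  0.042]
ro [0.496 0.346 0.067]
roTop [0.552 0.338 0.095]
red [0.23  0.341 0.132]
V [ 0.587 -0.04   0.043]
[0.01681981 0.45975638 1.49677654] 492.88604433788544 cam [ 0.34891377 -0.02055707  1.52637985]
```

View pics/crop1.png

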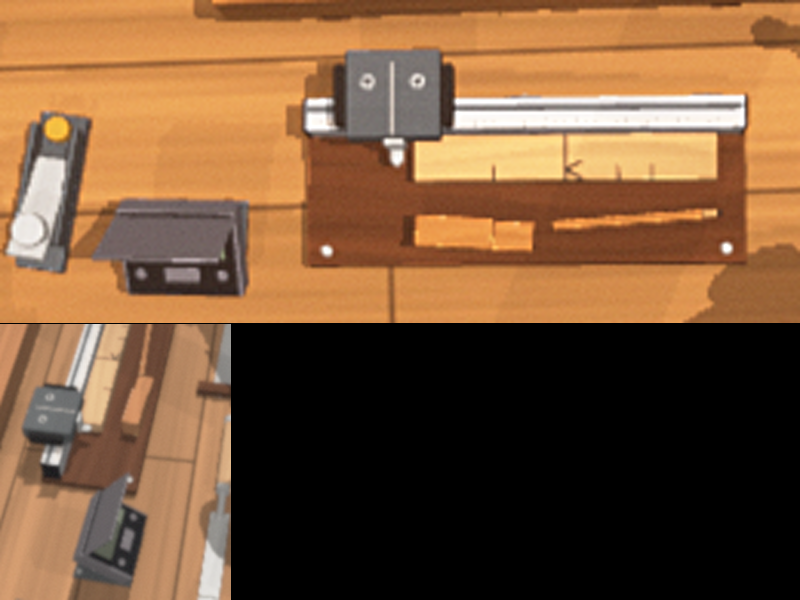

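```bash
cat >> h.py <<'E'
def plan(targets):
    """targets: [(pos, Rotation)], each reached by one call; print the shares"""
    p,R=pose()
    for P,Q in targets:
        t=R.inv().apply(np.array(P)-p)/0.2; a=np.degrees((R.inv()*Q).as_rotvec())/360
        n=max(np.linalg.norm(t)*.2/.0417,np.linalg.norm(a)*360/7.16)
        print(np.round(t,3).tolist(),np.round(a,4).tolist(),'rows %.1f'%n); p,R=np.array(P),Q
def down(yaw): return Ro.from_euler('xyz',[180,0,yaw],degrees=True)
E
python3 - <<'E'
from h import *
a=load('top1')
C=lambda u,v:(95+u/800*260,110+v/323*105)
for n,u,v,z in [('line',565,135,.042),('lineB',565,180,.042),('idxT',391,62,.091),('idxB',391,133,.091),('ptr',397,163,.046),('tapTop',335,100,.088),('fL',305,128,.06),('fR',746,128,.06)]:
    print(n,np.round(pt(a,*C(u,v),z),4))
for n,u,v in [('key',182,275),('lk',140,275),('rk',223,275)]:
    print(n,np.round(pt(a,*C(u,v)),4))
p0,R0=pose()
P1=np.array([.53,-.02,.32]); 
T=[(p0+(P1-p0)*f, down(106.6+72*f)) for f in (.25,.5,.75,1)]
plan(T)
E
```

```text
line [ 0.6215 -0.0335  0.042 ]
lineB [ 0.5766 -0.0321  0.042 ]
idxT [0.6889 0.1319 0.091 ]
idxB [0.6199 0.1335 0.091 ]
ptr [0.5983 0.1331 0.046 ]
tapTop [0.6544 0.187  0.088 ]
fL [0.6335 0.2211 0.06  ]
fR [ 0.6193 -0.21    0.06  ]
key [0.492  0.3426 0.0657]
lk [0.4935 0.3841 0.0635]
rk [0.4911 0.3036 0.0615]
[0.63, 0.628, -0.1] [0.0, -0.0002, -0.05] rows 4.3
[0.405, 0.792, -0.1] [-0.0, 0.0, -0.05] rows 4.3
[0.141, 0.878, -0.1] [0.0, 0.0, -0.05] rows 4.3
[-0.138, 0.879, -0.1] [0.0, 0.0, -0.05] rows 4.3
```

```bash
python3 -m handwheel '[[[0.63,0.63,-0.1],[0,0,-0.05]],[[0.63,0.63,-0.1],[0,0,-0.05]],[[0.63,0.63,-0.1],[0,0,-0.05]],[[0.63,0.63,-0.1],[0,0,-0.05]],[[0.63,0.63,-0.1],[0,0,-0.05]]]' 1
python3 -m handwheel '[[[0.405,0.79,-0.1],[0,0,-0.05]],[[0.405,0.79,-0.1],[0,0,-0.05]],[[0.405,0.79,-0.1],[0,0,-0.05]],[[0.405,0.79,-0.1],[0,0,-0.05]],[[0.405,0.79,-0.1],[0,0,-0.05]]]'
python3 -m handwheel '[[[0.14,0.88,-0.1],[0,0,-0.05]],[[0.14,0.88,-0.1],[0,0,-0.05]],[[0.14,0.88,-0.1],[0,0,-0.05]],[[0.14,0.88,-0.1],[0,0,-0.05]],[[0.14,0.88,-0.1],[0,0,-0.05]]]'
python3 -m handwheel '[[[-0.14,0.88,-0.1],[0,0,-0.05]],[[-0.14,0.88,-0.1],[0,0,-0.05]],[[-0.14,0.88,-0.1],[0,0,-0.05]],[[-0.14,0.88,-0.1],[0,0,-0.05]],[[-0.14,0.88,-0.1],[0,0,-0.05]]]'
python3 -c "
from h import *
s=snap('wrist','w1.png');print(-cv2.Rodrigues(s['rvec'])[0].T@s['tvec'].ravel(),s['intrinsics'][0,0],get_obs()['clock'])"
```

```text
clock: 0.52
tool_pos: [0.279, -0.4865, 0.2613]
orientation: [179.9, 0.0, 124.7]
force: [-0.6, -0.4, -0.3]
opening: 0.0599
clock: 0.93
tool_pos: [0.3633, -0.3303, 0.2814]
orientation: [179.9, 0.1, 142.8]
force: [0.5, -0.5, 0.1]
opening: 0.027
clock: 1.35
tool_pos: [0.4483, -0.1734, 0.3012]
orientation: [180.0, 0.1, 160.8]
force: [1.2, -0.1, -0.2]
opening: 0.0006
clock: 1.77
tool_pos: [0.5333, -0.0164, 0.3205]
orientation: [180.0, 0.0, 178.7]
force: [0.1, -0.5, 0.6]
opening: 0.0003
[ 0.53352475 -0.08333113  0.46531029] 374.52281640458204 1.8167
```

View pics/w1.png

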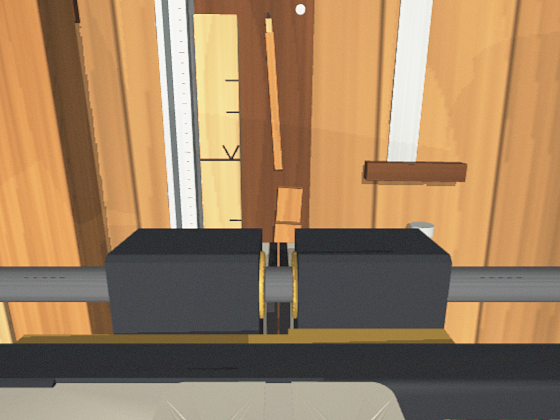

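Wrist view: the long line crosses the batten at about row 159 (cols 199–241), with the V tick at (231,152). The short ticks are at rows 80, 112 and 220.

```bash
python3 - <<'E'
from h import *
s=load('w1')
g=cv2.cvtColor(s['color'],cv2.COLOR_RGB2GRAY).astype(float)
for u in (205,212,218): 
    col=g[150:169,u-2:u+3].mean(1);w=np.clip(np.median(col)-col-15,0,None);v=150+(w*np.arange(19)).sum()/w.sum();print('line',u,v,np.round(pt(s,u,v,.042),4),pt(s,u,v)[2])
# batten left edge / fence edge for the yaw
L=[]
for v in (30,60,100,140,180,210):
    r=np.abs(np.diff(g[v-1:v+2,185:210].mean(0)));u=185+r.argmax()+.5;L.append(pt(s,u,v,.042));
L=np.array(L);print(np.round(L,4));k=np.polyfit(L[:,1],L[:,0],1)[0];print('yaw',-np.degrees(np.arctan(k)))
yaw=-np.degrees(np.arctan(k))
# go to behind the tap face
ey=np.array([np.sin(-np.radians(yaw)),np.cos(np.radians(yaw)),0])
print(ey)
E
```

```text
line 205 159.36311651179415 [ 0.6176 -0.0324  0.042 ] 0.04392585696247966
line 212 159.33988355167395 [ 0.6097 -0.0322  0.042 ] 0.04414929283954902
line 218 159.34472727272728 [ 0.6029 -0.0321  0.042 ] 0.04382727947337322
[[ 0.6274 -0.1673  0.042 ]
 [ 0.6277 -0.138   0.042 ]
 [ 0.6288 -0.0972  0.042 ]
 [ 0.6301 -0.0543  0.042 ]
 [ 0.6313 -0.009   0.042 ]
 [ 0.6318  0.0265  0.042 ]]
yaw -1.4052011428339986
[0.02452293 0.99969927 0.        ]
```

```bash
python3 - <<'E'
from h import *
Q=down(178.6)
plan([((.594,.105,.27),Q),((.655,.225,.20),Q),((.655,.225,.080),Q)])
E
```

```text
[-0.29, 0.613, 0.251] [0.0, -0.0, 0.0005] rows 3.5
[-0.29, 0.607, 0.35] [0.0, 0.0, 0.0] rows 3.6
[0.0, -0.0, 0.6] [0.0, 0.0, 0.0] rows 2.9
```

```bash
python3 -m handwheel '[[[-0.29,0.61,0.25],[0,0,0.0005]],[[-0.29,0.61,0.25],[0,0,0.0005]],[[-0.29,0.61,0.25],[0,0,0.0005]],[[-0.29,0.61,0.25],[0,0,0.0005]]]'
python3 -m handwheel '[[[-0.29,0.61,0.35],[0,0,0]],[[-0.29,0.61,0.35],[0,0,0]],[[-0.29,0.61,0.35],[0,0,0]],[[-0.29,0.61,0.35],[0,0,0]],[[-0.29,0.61,0.35],[0,0,0]]]'
python3 -m handwheel '[[[0,0,0.3],[0,0,0]],[[0,0,0.45],[0,0,0]],[[0,0,0.6],[0,0,0]],[[0,0,0.6],[0,0,0]],[[0,0,0.6],[0,0,0]]]'
python3 -c "
from h import *
print(pose()[0]);snap('wrist','w2.png');snap('top','t2.png');snap('side','s2.png')"
```

```text
clock: 2.15
tool_pos: [0.5927, 0.1031, 0.2677]
orientation: [-180.0, -0.2, 178.5]
force: [-0.2, 0.3, -1.1]
opening: 0.0003
clock: 2.57
tool_pos: [0.6534, 0.2234, 0.1951]
orientation: [-179.8, -0.3, 178.5]
force: [-1.6, -1.0, -1.2]
opening: 0.0004
clock: 2.98
tool_pos: [0.6528, 0.2197, 0.079]
orientation: [-179.9, -0.1, 178.4]
force: [-0.4, -0.2, 1.5]
opening: 0.0004
[0.65283613 0.21967747 0.07895861]
```

View pics/w2.png

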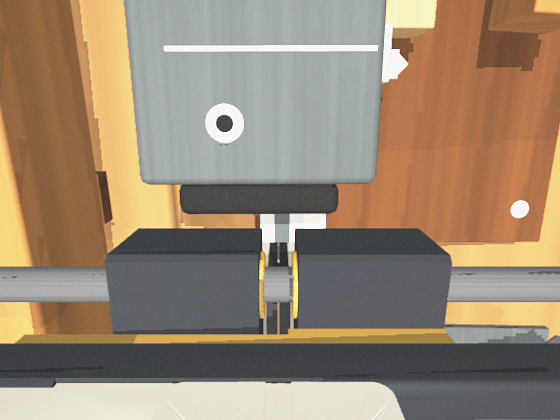

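The wrist view shows the stop with its index line at row 47, the pointer tip at (408,66) and the buffer at rows 184–213, directly ahead of the fingers.

```bash
python3 - <<'E'
from h import *
s=load('w2')
print(np.round([pt(s,408,66,.046),pt(s,165,47.5,.091),pt(s,376,47.5,.091),pt(s,260,213,.088)],4))
print(pt(s,280,100)[2],pt(s,398,66)[2])
s=load('t2');cv2.imwrite('pics/t2c.png',s['color'][110:215,150:360,::-1])
E
```

```text
[[0.594  0.1347 0.046 ]
 [0.6896 0.1313 0.091 ]
 [0.6199 0.1333 0.091 ]
 [0.6607 0.1896 0.088 ]]
0.09145293695309471 0.04878618813793375
```

```bash
python3 -m handwheel '[[[0,-0.05,0],[0,0,0]],[[0,-0.085,0],[0,0,0]],[[0,-0.11,0],[0,0,0]],[[0,-0.135,0],[0,0,0]],[[0,-0.16,0],[0,0,0]]]'
python3 -m handwheel '[[[0,-0.025,0],[0,0,0]],[[0,-0.05,0],[0,0,0]],[[0,-0.075,0],[0,0,0]],[[0,-0.1,0],[0,0,0]],[[0,-0.1,0],[0,0,0]]]'
python3 -c "
from h import *
s=snap('wrist','w3.png');print(get_obs()['force'],pose()[0])
g=s['color'].min(2)[:,200:360].mean(1);print([(i,int(g[i])) for i in range(20,75) if g[i]>150])"
```

```text
clock: 3.55
tool_pos: [0.6528, 0.191, 0.0812]
orientation: [179.7, 0.1, 178.4]
force: [-4.0, 13.8, -1.1]
opening: 0.0004
clock: 3.97
tool_pos: [0.6522, 0.1706, 0.0812]
orientation: [179.8, 0.1, 178.4]
force: [-2.7, 12.0, -0.6]
opening: 0.0005
[-3.01659696 11.86647556 -1.07306969] [0.65222701 0.17081445 0.08119036]
[(20, 165), (21, 167), (22, 169), (23, 170), (24, 171), (25, 172), (26, 173), (27, 174), (28, 175), (29, 175), (30, 173), (31, 168), (32, 165), (33, 163), (34, 162), (35, 162), (36, 160), (37, 160), (38, 160), (39, 159), (40, 159), (41, 159), (42, 160), (43, 161), (44, 161), (45, 162), (46, 163), (47, 165), (48, 167), (49, 172), (50, 175), (51, 174), (52, 174), (53, 173), (54, 172), (55, 171), (56, 170), (57, 169), (58, 167), (59, 165), (60, 162), (61, 158), (62, 154), (63, 152), (64, 154), (65, 155), (66, 155), (67, 155), (68, 155), (69, 155), (70, 155), (71, 155), (72, 155), (73, 155), (74, 155)]
```

```bash

python3 -m handwheel '[[[0,-0.03,0],[0,0,0]],[[0,-0.06,0],[0,0,0]],[[0,-0.09,0],[0,0,0]],[[0,-0.12,0],[0,0,0]],[[0,-0.12,0],[0,0,0]]]'
python3 -m handwheel '[[[0,-0.03,0],[0,0,0]],[[0,-0.06,0],[0,0,0]],[[0,-0.09,0],[0,0,0]],[[0,-0.12,0],[0,0,0]],[[0,-0.12,0],[0,0,0]]]'
python3 -m handwheel '[[[0,-0.03,0],[0,0,0]],[[0,-0.06,0],[0,0,0]],[[0,-0.09,0],[0,0,0]],[[0,-0.12,0],[0,0,0]],[[0,-0.12,0],[0,0,0]]]'
python3 -m handwheel '[[[0,-0.03,0],[0,0,0]],[[0,-0.06,0],[0,0,0]],[[0,-0.09,0],[0,0,0]],[[0,-0.12,0],[0,0,0]],[[0,-0.12,0],[0,0,0]]]'
python3 -c "
from h import *
s=snap('wrist','w4.png');print(get_obs()['force'],pose()[0])"
```

```text
clock: 4.43
tool_pos: [0.6516, 0.1464, 0.0811]
orientation: [179.8, 0.1, 178.4]
force: [-2.2, 12.1, -0.9]
opening: 0.0003
clock: 4.85
tool_pos: [0.651, 0.1224, 0.0811]
orientation: [179.8, 0.1, 178.4]
force: [-2.9, 11.6, -1.2]
opening: 0.0007
clock: 5.27
tool_pos: [0.6504, 0.0983, 0.0812]
orientation: [179.8, 0.1, 178.4]
force: [-2.2, 11.2, -0.1]
opening: 0.0005
clock: 5.68
tool_pos: [0.6498, 0.0743, 0.0812]
orientation: [179.8, 0.1, 178.4]
force: [-0.6, 11.4, -0.3]
opening: 0.0005
[-0.59856049 10.73954794 -0.88473914] [0.64979051 0.07444663 0.08114479]
```

View pics/w4.png

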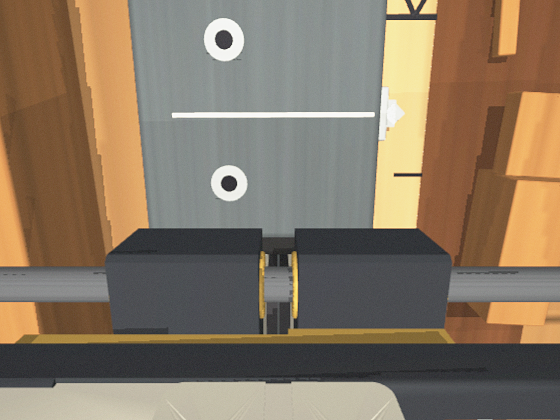

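The pointer tip is at (404,113). The line lies ahead at row 17, with its V at (415,8).

```bash
cat >> h.py <<'E'
def gap(s,r0,r1,tip=(404,113)):
    g=s['color'].astype(float).mean(2)
    # line row on the batten
    L=[]
    for u in (404,410,416,422,428):
        c=g[r0:r1,u-1:u+2].mean(1);w=np.clip(np.median(c)-c-20,0,None);L.append((u,r0+(w*np.arange(len(c))).sum()/w.sum()))
    A=np.array([pt(s,u,v,.042) for u,v in L]);k,b=np.polyfit(A[:,0],A[:,1],1)
    # pointer: bright spot, widest columns -> symmetric centre
    m=s['color'].min(2)>200
    sub=m[tip[1]-18:tip[1]+19,392:408]
    rows=[(392+j,tip[1]-18+np.nonzero(sub[:,j])[0].mean(),sub[:,j].sum()) for j in range(sub.shape[1]) if sub[:,j].any()]
    P=pt(s,rows[-1][0],np.mean([r[1] for r in rows[-5:]]),.046)
    print('line rows',np.round(L,1).tolist(),'slope',k,'tip',[(r[0],round(r[1],1),int(r[2])) for r in rows],'P',np.round(P,4),'gap mm',1000*(P[1]-(k*P[0]+b)))
E
python3 -c "
from h import *
gap(load('w4'),12,25)"
```

```text
line rows [[404.0, 16.7], [410.0, 16.9], [416.0, 19.0], [422.0, 16.7], [428.0, 16.7]] slope -0.025459340117294747 tip [(392, np.float64(113.0), 27), (393, np.float64(113.0), 27), (394, np.float64(112.5), 26), (395, np.float64(111.0), 23), (396, np.float64(112.0), 19), (397, np.float64(112.0), 15), (398, np.float64(112.5), 14), (399, np.float64(112.5), 12), (400, np.float64(112.5), 10), (401, np.float64(112.5), 8), (402, np.float64(112.5), 6), (403, np.float64(112.5), 4), (404, np.float64(113.0), 1)] P [0.5914 0.0097 0.046 ] gap mm 41.381716906864646
```

```bash

python3 -m handwheel '[[[0,-0.025,0],[0,0,0]],[[0,-0.05,0],[0,0,0]],[[0,-0.075,0],[0,0,0]],[[0,-0.1,0],[0,0,0]],[[0,-0.1,0],[0,0,0]]]'
python3 -m handwheel '[[[0,-0.02,0],[0,0,0]],[[0,-0.04,0],[0,0,0]],[[0,-0.06,0],[0,0,0]],[[0,-0.07,0],[0,0,0]],[[0,-0.07,0],[0,0,0]]]'
python3 -c "
from h import *
s=snap('wrist','w5.png');print(get_obs()['force'],pose()[0]);gap(s,85,104)
cv2.imwrite('pics/w5c.png',cv2.resize(s['color'][60:150,370:450,::-1],(480,540),interpolation=0))"
```

```text
clock: 6.15
tool_pos: [0.6493, 0.0544, 0.0811]
orientation: [179.8, 0.1, 178.4]
force: [-1.5, 10.7, -0.3]
opening: 0.0003
clock: 6.57
tool_pos: [0.6489, 0.0407, 0.0811]
orientation: [179.8, 0.1, 178.4]
force: [-1.2, 12.6, 1.2]
opening: 0.0006
[-0.84253175 11.47451248 -0.0761014 ] [0.64893549 0.0407838  0.08112664]
line rows [[404.0, 91.0], [410.0, 93.5], [416.0, 93.9], [422.0, 95.3], [428.0, 95.2]] slope -0.18709500530099096 tip [(392, np.float64(113.5), 28), (393, np.float64(113.5), 28), (394, np.float64(113.0), 27), (395, np.float64(111.0), 23), (396, np.float64(111.9), 21), (397, np.float64(113.0), 17), (398, np.float64(113.0), 15), (399, np.float64(113.5), 12), (400, np.float64(113.5), 10), (401, np.float64(113.5), 8), (402, np.float64(113.5), 6), (403, np.float64(113.5), 4), (404, np.float64(113.5), 2)] P [ 0.5905 -0.0235  0.046 ] gap mm 9.96900560500228
```

View pics/w5c.png

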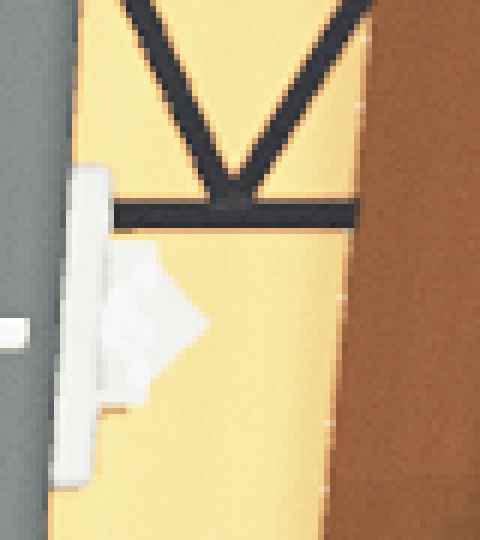

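The line centre is at row ~95.2 and the tip at ~113.3 (col 404).

```bash
python3 -c "
from h import *
s=load('w5')
a=pt(s,404,113.3,.046);
for v in (95.2,113.3,111,112,110): print(v,a[1]-pt(s,404,v,.042)[1])
for v in (106,108,109): print(v,a[1]-pt(s,404,v,.042)[1])"
```

```text
95.2 0.008199422577479593
113.3 -7.141097652592007e-05
111 0.0009903317501987335
112 0.0005290933286728611
110 0.0014509732169994821
106 0.003287592655248986
108 0.0023704699160615704
109 0.0019110188872325934
```

```bash

python3 -m handwheel '[[[0,-0.01,0],[0,0,0]],[[0,-0.02,0],[0,0,0]],[[0,-0.028,0],[0,0,0]],[[0,-0.028,0],[0,0,0]],[[0,-0.028,0],[0,0,0]]]'
cat >> h.py <<'E'
def near(s):
    g=s['color'].astype(float).mean(2)
    v=[]
    for u in (414,420,424):
        c=g[95:125,u-1:u+2].mean(1);w=np.clip(np.median(c)-c-60,0,None);v.append(95+(w*np.arange(30)).sum()/w.sum())
    m=s['color'].min(2)>200
    r=[np.nonzero(m[95:132,j])[0].mean()+95 for j in range(399,404)]
    vt=np.mean(r);a=pt(s,404,vt,.046)[1]
    print('line',np.round(v,1),'tip',np.round(r,1),'gap mm',1000*(a-pt(s,404,np.median(v),.042)[1]))
E
python3 -c "
from h import *
s=snap('wrist','w6.png');print(get_obs()['force'],pose()[0]);near(s)"
```

```text
clock: 7.03
tool_pos: [0.6488, 0.0353, 0.0811]
orientation: [179.8, 0.1, 178.4]
force: [-0.1, 13.0, 0.1]
opening: 0.0003
[-1.86034829 12.39400555 -0.45070509] [0.64877252 0.03534298 0.08113762]
line [102.6 107.3 107.3] tip [113.  113.5 113.5 113.5 113.5] gap mm 2.7459159125357115
```

```bash

python3 -m handwheel '[[[0,-0.006,0],[0,0,0]],[[0,-0.011,0],[0,0,0]],[[0,-0.011,0],[0,0,0]]]'
python3 -c "
from h import *
s=snap('wrist','w7.png');print(get_obs()['force'],pose()[0]);near(s)
cv2.imwrite('pics/w7c.png',cv2.resize(s['color'][80:140,370:450,::-1],(480,360),interpolation=0))"
```

```text
clock: 7.33
tool_pos: [0.6487, 0.0332, 0.0811]
orientation: [179.8, 0.1, 178.4]
force: [-1.0, 12.8, 0.4]
opening: 0.0003
[-0.70142391 12.9500654   0.26812684] [0.6487364  0.03319653 0.08115716]
line [104.6 112.  112. ] tip [113.5 113.5 113.5 114.  114. ] gap mm 0.714501965303066
```

View pics/w7c.png

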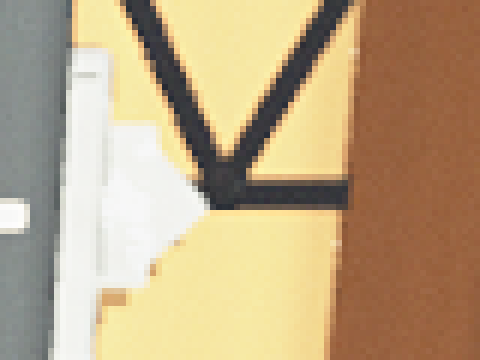

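The tip just touches the line's near edge, about 0.7 mm short. One last tap of 0.6 mm, then back off.

```bash

python3 -m handwheel '[[[0,-0.003,0],[0,0,0]],[[0,-0.003,0],[0,0,0]],[[0,-0.003,0],[0,0,0]]]'
python3 -m handwheel '[[[0,0.04,0],[0,0,0]],[[0,0.08,0],[0,0,0]],[[0,0.12,0],[0,0,0]],[[0,0.12,0],[0,0,0]]]'
python3 -c "
from h import *
s=snap('wrist','w8.png');print(get_obs()['force'],pose()[0])
g=s['color'].astype(float).mean(2)
for u in (414,418,422,426):
  c=g[50:95,u-1:u+2].mean(1);print(u,[(50+i,int(x)) for i,x in enumerate(c) if x<140])
m=s['color'].min(2)>200
for u in range(394,410): 
  r=np.nonzero(m[45:100,u])[0]; print(u,45+r.mean() if len(r) else None,len(r))
t=load('top1');print(cv2.Rodrigues(t['rvec'])[0])
b=t
print('key z-map',[[u,v,np.round(pt(b,u,v),4).tolist()] for u,v in((150,199),(154,199),(158,199),(154,202),(154,196),(140,200),(168,200))])"
```

```text
clock: 7.63
tool_pos: [0.6487, 0.0327, 0.0812]
orientation: [179.8, 0.1, 178.4]
force: [-2.0, 12.4, -0.6]
opening: 0.0004
clock: 7.97
tool_pos: [0.6489, 0.0553, 0.0807]
orientation: [-180.0, 0.0, 178.5]
force: [0.5, -0.3, -0.5]
opening: 0.0004
[-0.31536157  0.69738417  0.46265669] [0.64879341 0.05477834 0.08063646]
414 [(51, 120), (52, 88), (53, 61), (54, 59), (55, 61), (56, 67), (57, 87), (58, 110), (59, 122), (60, 87), (61, 62), (62, 65), (63, 63), (64, 59), (65, 84)]
418 [(50, 75), (51, 106), (52, 135), (60, 120), (61, 58), (62, 62), (63, 62), (64, 57), (65, 84)]
422 [(60, 115), (61, 56), (62, 64), (63, 62), (64, 58), (65, 84)]
426 [(60, 108), (61, 58), (62, 60), (63, 63), (64, 56), (65, 79)]
394 61.0 29
395 61.0 29
396 61.0 29
397 60.0 27
398 59.0 25
399 59.0 23
400 61.0 17
401 61.0 15
402 61.0 13
403 61.0 11
404 61.0 9
405 61.5 6
406 61.5 4
407 61.5 2
408 None 0
409 None 0
[[-0.02959024 -0.99940512 -0.01771525]
 [-0.99686183  0.03080751 -0.07292041]
 [ 0.0734228   0.01550193 -0.99718042]]
key z-map [[150, 199, [0.4935, 0.3548, 0.0664]], [154, 199, [0.4932, 0.343, 0.0657]], [158, 199, [0.4931, 0.3317, 0.0629]], [154, 202, [0.4856, 0.347, 0.0502]], [154, 196, [0.502, 0.3424, 0.0679]], [140, 200, [0.4927, 0.3885, 0.0534]], [168, 200, [0.4898, 0.3033, 0.0555]]]
```

```bash
python3 -c "
from h import *
s=load('w8')
a=pt(s,404,61.3,.046);b=pt(s,404,62.7,.042);print(a,b,'gap',1000*(a[1]-b[1]), 'depths z',pt(s,400,61)[2],pt(s,422,70)[2], pt(s,280,65)[2], np.degrees(Ro.from_rotvec(s['rvec'].ravel()).as_euler('xyz')))
R=cv2.Rodrigues(s['rvec'])[0];print(R)
s=load('w7');print(pt(s,400,113)[2],pt(s,424,122)[2])
R=cv2.Rodrigues(s['rvec'])[0];print(R[2])
"
```

```text
[ 0.59174675 -0.03188365  0.046     ] [ 0.59044031 -0.03172793  0.042     ] gap -0.1557198183048114 depths z 0.04961128022129987 0.0439700408013975 0.09203020576985742 [165.7047181   -0.43917709 178.49010386]
[[-9.99623422e-01  2.74257029e-02 -9.18868486e-04]
 [ 2.63488349e-02  9.68649737e-01  2.47029200e-01]
 [ 7.66501116e-03  2.46911963e-01 -9.69007601e-01]]
0.050233358715521814 0.04155228643687175
[ 0.0099865   0.25039345 -0.96809266]
```

The pointer is on the line, with the gap within ±0.3 mm. Now I'll retreat up and turn towards the readout.

```bash

python3 -m handwheel '[[[0,0.02,-0.2],[0,0,0]],[[0,0.02,-0.4],[0,0,0]],[[0,0.02,-0.6],[0,0,0]],[[0,0.02,-0.8],[0,0,0]],[[0,0.02,-1],[0,0,0]]]'
cat >> h.py <<'E'
def rot(psi,tilt=35):
    p=np.radians(psi);t=np.radians(tilt)
    n=np.array([-np.sin(t)*np.cos(p),-np.sin(t)*np.sin(p),np.cos(t)]);x=np.array([-np.sin(p),np.cos(p),0]);z=-n
    return Ro.from_matrix(np.c_[x,np.cross(z,x),z]),n
E
python3 - <<'E'
from h import *
from scipy.spatial.transform import Slerp
Q,n=rot(-2); key=np.array([.4925,.3425,.0655])
p0,R0=pose();P=key+.17*n;print(p0,P,n)
S=Slerp([0,1],Ro.concatenate([R0,Q]))
ang=(R0.inv()*Q).magnitude();print(np.degrees(ang))
plan([(p0+(P-p0)*f,S(f)) for f in (1/3,2/3,1)])
E
```

```text
clock: 8.43
tool_pos: [0.6484, 0.0577, 0.2827]
orientation: [-180.0, -0.0, 178.4]
force: [1.3, -0.4, 0.3]
opening: 0.0005
[0.64841049 0.05769215 0.28268302] [0.39505141 0.34590298 0.20475585] [-0.57322703  0.02001753  0.81915204]
95.56507086468787
[0.435, 0.468, 0.13] [-0.0253, -0.0255, 0.0809] rows 4.4
[0.622, 0.174, 0.095] [-0.0253, -0.0255, 0.0809] rows 4.4
[0.633, -0.16, -0.006] [-0.0253, -0.0255, 0.0809] rows 4.4
```

```bash

python3 -m handwheel '[[[0.435,0.47,0.1],[-0.0253,-0.0255,0.081]],[[0.435,0.47,0.1],[-0.0253,-0.0255,0.081]],[[0.435,0.47,0.1],[-0.0253,-0.0255,0.081]],[[0.435,0.47,0.1],[-0.0253,-0.0255,0.081]],[[0.435,0.47,0.1],[-0.0253,-0.0255,0.081]]]'
python3 -m handwheel '[[[0.62,0.175,0.06],[-0.0253,-0.0255,0.081]],[[0.62,0.175,0.06],[-0.0253,-0.0255,0.081]],[[0.62,0.175,0.06],[-0.0253,-0.0255,0.081]],[[0.62,0.175,0.06],[-0.0253,-0.0255,0.081]],[[0.62,0.175,0.06],[-0.0253,-0.0255,0.081]]]'
python3 -m handwheel '[[[0.63,-0.16,0],[-0.0253,-0.0255,0.081]],[[0.63,-0.16,0],[-0.0253,-0.0255,0.081]],[[0.63,-0.16,0],[-0.0253,-0.0255,0.081]],[[0.63,-0.16,0],[-0.0253,-0.0255,0.081]],[[0.63,-0.16,0],[-0.0253,-0.0255,0.081]]]'
python3 - <<'E'
from h import *
s=snap('wrist','w9.png')
Q,n=rot(-2);p,R=pose();print(p,np.degrees((R.inv()*Q).as_rotvec()),get_obs()['joint_pos'])
E
```

```text
clock: 8.85
tool_pos: [0.5622, 0.1555, 0.2607]
orientation: [168.7, 6.4, 148.3]
force: [0.2, -0.4, 0.2]
opening: 0.0008
clock: 9.27
tool_pos: [0.4877, 0.2403, 0.2438]
orientation: [160.4, 7.7, 127.3]
force: [0.4, -0.6, 1.9]
opening: 0.0004
clock: 9.68
tool_pos: [0.4077, 0.3059, 0.2278]
orientation: [154.0, 5.8, 107.9]
force: [0.8, -0.1, -1.0]
opening: 0.0006
[0.4063988  0.31014563 0.22969335] [-7.70104915 -5.29792382 20.34581049] [  73.1147592    -6.08784804  -51.1537854    39.35654233  -40.68438461
 -172.96212009]
```

View pics/w9.png

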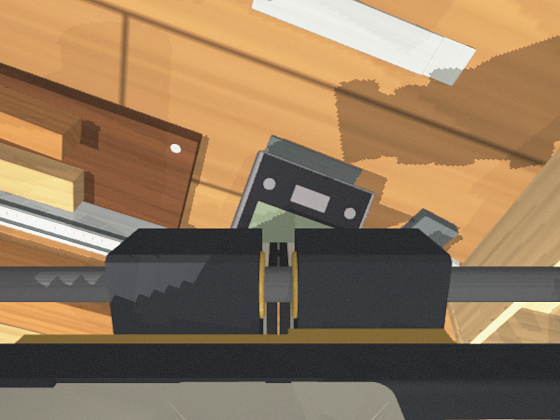

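j6 has run into its limit, so I'll press with the half-turned tool instead. This view shows the keys, so I'll measure them first: wide key (310,195), small keys (269,184) and (350,213).

```bash
python3 - <<'E'
from h import *
s=load('w9')
g=s['color'].min(2).astype(int)
m=np.zeros(g.shape,np.uint8);m[170:225,255:360]=(g[170:225,255:360]>120)
n,l,st,ce=cv2.connectedComponentsWithStats(m)
C=[]
for i in range(1,n):
    if st[i,4]>40:
        v,u=np.nonzero(l==i);P=np.array([pt(s,a,b) for a,b in zip(u,v)]);print(st[i],np.round(ce[i],1),np.round(np.median(P,0),4),np.round(pt(s,*ce[i]),4));
# plane fit on face (dark) region
pts=[]
for v in range(165,225):
    for u in range(245,365):
        if cv2.pointPolygonTest(np.array([[262,160],[364,198],[352,228],[250,192]],np.float32),(u,v),False)>0:
            pts.append(pt(s,u,v))
A=np.array(pts)
for k in range(4):
    c=np.median(A,0);nn=np.linalg.svd(A-A.mean(0))[2][2];nn*=np.sign(nn[2]);d=(A-A.mean(0))@nn;A=A[abs(d)<2.5*d.std()+1e-4]
print('normal',nn,'tilt',np.degrees(np.arccos(nn[2])),'yaw',np.degrees(np.arctan2(-nn[1],-nn[0])),'std',d.std(),len(A),A.mean(0))
E
```

```text
[263 178  12  12 112] [268.7 183.3] [0.4911 0.3048 0.0628] [0.4914 0.3049 0.0623]
[291 185  39  28 624] [309.7 198.3] [0.4931 0.3447 0.0627] [0.4932 0.3448 0.0626]
[255 201  31  24 415] [265.7 212.4] [0.5128 0.3095 0.0758] [0.5138 0.3105 0.0757]
[344 208  12  11 103] [349.4 212.9] [0.4954 0.3845 0.0627] [0.4955 0.3849 0.0624]
normal [ 0.79973015 -0.02249059  0.59993822] tilt 53.13452721432488 yaw 178.3891112560986 std 0.008595777542767304 3548 [0.49091572 0.34119806 0.06146708]
```

```bash
cat >> h.py <<'E'
KEY=np.array([.4932,.3448,.0630])
def keyrot():
    Q,n=rot(-2.8);return Q*Ro.from_rotvec([0,0,np.pi]),n
E
python3 - <<'E'
from h import *
from scipy.spatial.transform import Slerp
Q,n=keyrot();p0,R0=pose();P=KEY+.17*n;print(P)
print(np.degrees((R0.inv()*Q).as_rotvec()))
S=Slerp([0,1],Ro.concatenate([R0,Q]))
plan([(p0+(P-p0)*f,S(f)) for f in (.2,.4,.6,.8,1)])
E
```

```text
[0.39580842 0.34956324 0.20225585]
[   8.00177865  -10.72607535 -158.42878135]
[0.043, -0.008, 0.022] [0.0044, -0.006, -0.088] rows 4.4
[0.042, 0.017, 0.02] [0.0044, -0.006, -0.088] rows 4.4
[0.027, 0.037, 0.018] [0.0044, -0.006, -0.088] rows 4.4
[0.004, 0.046, 0.016] [0.0044, -0.006, -0.088] rows 4.4
[-0.02, 0.042, 0.015] [0.0044, -0.006, -0.088] rows 4.4
```

```bash

for i in 1 2 3 4; do python3 -m handwheel '[[[0.02,0.01,0],[0.0044,-0.006,-0.088]],[[0.02,0.01,0],[0.0044,-0.006,-0.088]],[[0.02,0.01,0],[0.0044,-0.006,-0.088]],[[0.02,0.01,0],[0.0044,-0.006,-0.088]],[[0.02,0.01,0],[0.0044,-0.006,-0.088]]]' | grep -E 'tool|ori|force'; done
python3 - <<'E'
from h import *
Q,n=keyrot();P=KEY+.17*n;plan([(P,Q)]);print(get_obs()['joint_pos'],get_obs()['clock'])
E
```

```text
tool_pos: [0.4092, 0.3122, 0.2298]
orientation: [162.5, 20.0, 137.8]
force: [0.2, -0.1, -0.3]
tool_pos: [0.4076, 0.3161, 0.229]
orientation: [178.2, 27.7, 171.6]
force: [0.1, 0.0, -0.1]
tool_pos: [0.4044, 0.3185, 0.2271]
orientation: [-163.8, 25.8, -152.7]
force: [0.3, -0.4, 0.3]
tool_pos: [0.4005, 0.3186, 0.2248]
orientation: [-150.6, 15.2, -120.7]
force: [0.0, -0.5, -0.8]
[-0.087, 0.155, 0.074] [0.0048, -0.006, -0.0871] rows 4.4
[ 77.83040972  -2.85118185 -53.60206621  47.99666832 -46.42137389
 -58.73034859] 11.4
```

```bash

python3 -m handwheel '[[[-0.087,0.155,0.07],[0.0048,-0.006,-0.087]],[[-0.087,0.155,0.07],[0.0048,-0.006,-0.087]],[[-0.087,0.155,0.07],[0.0048,-0.006,-0.087]],[[-0.087,0.155,0.07],[0.0048,-0.006,-0.087]],[[-0.087,0.155,0.07],[0.0048,-0.006,-0.087]]]'
python3 - <<'E'
from h import *
Q,n=keyrot();plan([(KEY+.11*n,Q),(KEY+.024*n,Q)]);print(get_obs()['joint_pos'])
p,R=pose();print((p-KEY)@n)
snap('wrist','w10.png');snap('side','s10.png')
s=load('s10');cv2.imwrite('pics/s10c.png',cv2.resize(s['color'][150:370,120:400,::-1],(700,550)))
E
```

```text
clock: 11.82
tool_pos: [0.3956, 0.3496, 0.2028]
orientation: [-145.0, -0.0, -92.8]
force: [-0.1, -0.7, -0.1]
opening: 0.0003
[0.0, 0.0, 0.303] [0.0, -0.0001, -0.0] rows 1.5
[0.0, 0.0, 0.43] [0.0, 0.0, 0.0] rows 2.1
[ 77.53340327   0.30548555 -56.39940304  56.82164583 -42.49134846
 -36.72718638]
0.1705558276137136
```

View pics/s10c.png

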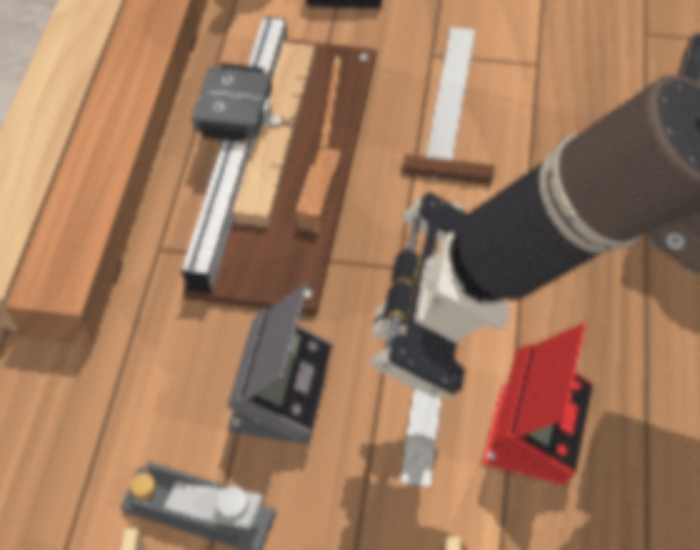

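The side view shows the tool poised square to the face of the grey readout, clear of the red one. Its wide key is at crop (305,377) and the small keys at (313,346) and (297,408). I'll project my key estimate into this view as a cross-check.

```bash
python3 - <<'E'
from h import *
for f in ('s10','side1','top1','w9'):
    s=load(f)
    print(f,[np.round(cv2.projectPoints(KEY+d,s['rvec'],s['tvec'],s['intrinsics'],None)[0].ravel(),1).tolist() for d in (np.zeros(3),np.array([0,0,.003]),np.array([.003,0,0]),np.array([0,.003,0]))])
s=load('s10')
g=s['color'].min(2).astype(int);m=np.zeros(g.shape,np.uint8);m[270:330,225:255]=g[270:330,225:255]>110
n,l,st,ce=cv2.connectedComponentsWithStats(m)
print([(np.round(ce[i],1).tolist(),int(st[i,4]),np.round(pt(s,*ce[i]),4).tolist()) for i in range(1,n) if st[i,4]>5])
E
```

```text
s10 [[240.6, 299.9], [240.5, 299.4], [239.5, 299.8], [240.4, 300.9]]
side1 [[240.6, 299.9], [240.5, 299.4], [239.5, 299.8], [240.4, 300.9]]
top1 [[153.6, 199.1], [153.4, 199.0], [153.6, 198.1], [152.6, 199.1]]
w9 [[309.8, 198.6], [309.6, 200.7], [308.6, 201.0], [312.9, 199.6]]
[([235.8, 287.2], 12, [0.4969, 0.3602, 0.1565]), ([241.4, 300.6], 40, [0.4914, 0.3435, 0.0571])]
```

```bash

python3 -m handwheel '[[[0,0,0.15],[0,0,0]],[[0,0,0.3],[0,0,0]],[[0,0,0.3],[0,0,0]]]'
python3 -m handwheel '[[[0,0,0.1],[0,0,0]],[[0,0,0.2],[0,0,0]],[[0,0,0.3],[0,0,0]],[[0,0,0.4],[0,0,0]],[[0,0,0.43],[0,0,0]]]'
python3 -m handwheel '[[[0,0,0.005],[0,0,0]],[[0,0,0.01],[0,0,0]],[[0,0,0.01],[0,0,0]]]'
python3 - <<'E'
from h import *
Q,n=keyrot();p,R=pose();print((p-KEY)@n,get_obs()['force']@n);plan([(KEY+.014*n,Q)])
E
```

```text
clock: 12.17
tool_pos: [0.4343, 0.3539, 0.157]
orientation: [-145.5, -0.2, -93.7]
force: [1.5, 0.0, 0.2]
opening: 0.0007
clock: 12.58
tool_pos: [0.4854, 0.3544, 0.0945]
orientation: [-146.2, -0.7, -94.8]
force: [0.4, -1.1, 0.3]
opening: 0.0006
clock: 12.83
tool_pos: [0.4838, 0.3601, 0.0971]
orientation: [-146.0, -0.8, -93.8]
force: [0.1, -0.1, -0.2]
opening: 0.0007
0.033746336897997664 -0.19676038424443798
[0.073, 0.054, 0.101] [0.0028, -0.0033, -0.0011] rows 0.7
```

```bash

python3 -m handwheel '[[[0.073,0.054,0],[0.0028,-0.0033,-0.001]],[[0.073,0.054,0],[0.0028,-0.0033,-0.001]],[[0.073,0.054,0],[0.0028,-0.0033,-0.001]]]'
python3 - <<'E'
from h import *
Q,n=keyrot();p,R=pose();print((p-KEY)@n,get_obs()['force']@n,get_obs()['joint_pos'],get_obs()['qvel'],get_obs()['tau']);plan([(KEY+.014*n,Q)])
E
```

```text
clock: 13.08
tool_pos: [0.4829, 0.36, 0.1005]
orientation: [-145.8, -0.8, -93.4]
force: [-0.7, 0.5, 0.2]
opening: 0.0005
0.03703639857743405 0.5940099868655659 [ 51.21649399  13.73216223 -58.2207955   95.46179095 -27.83667196
 -55.34387528] [-0.34772762  0.47971249 -0.0209763  -0.05903923  0.162054   -0.18391087] [ 1.29353101e-02 -3.73525000e+01  1.77377540e+01  2.83300448e-01
 -1.61927562e+00  2.08812923e-02]
[0.071, 0.061, 0.117] [0.0022, -0.0027, -0.0002] rows 0.7
```

Joints 3 and 4 are at their limits, so I'll fit a kinematic model from the recorded poses and choose a press orientation that is reachable.

```bash
cat > kin.py <<'E'
from h import *
from scipy.optimize import least_squares
def fk(q,p,s4,s6):
    a1,d1,L2,a3,d4,d6=p; q=np.radians(q)
    y=lambda a:Ro.from_euler('y',a); x=lambda a:Ro.from_euler('x',a)
    B=Ro.from_euler('z',q[0]); F=B*y(q[1]-q[2])
    W=B.apply([a1,0,d1])+(B*y(q[1])).apply([0,0,L2])+F.apply([d4,0,a3])
    T=F*x(s4*q[3])*y(-q[4])
    return W+T.apply([d6,0,0]), T, T*x(s6*q[5])*y(np.pi/2)   # last: tool frame up to a fixed roll
E='xyz'
D=[([-56.889,20.591,.632,-.02,-70.135,-16.507],[.1927,-.6464,.2396],[180,-.1,106.6]),
([73.115,-6.088,-51.154,39.357,-40.684,-172.962],[.4064,.3101,.2297],None),
([77.83,-2.851,-53.602,47.997,-46.421,-58.73],[.4005,.3186,.2248],[-150.6,15.2,-120.7]),
([77.533,.305,-56.399,56.822,-42.491,-36.727],[.3956,.3496,.2028],[-145,0,-92.8]),
([51.216,13.732,-58.221,95.462,-27.837,-55.344],[.4829,.36,.1005],[-145.8,-.8,-93.4])]
def fit():
    best=None
    for s4 in (1,-1):
        f=lambda p:np.concatenate([fk(q,p,s4,1)[0]-P for q,P,_ in D]+[.1*(fk(q,p,s4,1)[1].as_matrix()[:,0]-Ro.from_euler(E,o,degrees=True).as_matrix()[:,2]) for q,P,o in D if o])
        r=least_squares(f,[.15,.45,.6,.1,.6,.25])
        if best is None or r.cost<best[0]: best=(r.cost,s4,r.x,np.abs(r.fun).max())
    return best
if __name__=='__main__':
    c,s4,p,m=fit();print(c,s4,np.round(p,4),m)
    for s6 in (1,-1):
        print(s6,[np.round(np.degrees((fk(q,p,s4,s6)[2].inv()*Ro.from_euler(E,o,degrees=True)).as_rotvec()),1).tolist() for q,P,o in D if o])
E
python3 kin.py
```

```text
0.02791750140384659 -1 [0.1061 0.2834 0.5821 0.0865 0.3241 0.542 ] 0.15927621651798116
1 [[-0.0, 0.0, 33.0], [-0.0, -0.0, 117.5], [0.0, -0.0, 73.4], [-0.0, 0.0, 110.7]]
-1 [[-0.0, 0.0, -0.0], [-0.0, 0.0, 0.0], [0.0, -0.0, -0.0], [0.0, 0.0, -0.0]]
```

```bash
cat > kin2.py <<'E'
from kin import *
# p linear in lengths: solve by lstsq
def rows(q):
    r=np.radians(q);y=lambda a:Ro.from_euler('y',a);x=lambda a:Ro.from_euler('x',a)
    B=Ro.from_euler('z',r[0]);U=B*y(r[1]);F=B*y(r[1]-r[2]);G=F*x(-r[3]);T=G*y(-r[4])
    b,u,f,t=[M.as_matrix() for M in (B,U,F,T)]
    return np.c_[b[:,0],b[:,2],u[:,2],f[:,0],f[:,2],t[:,0],t[:,2]],T,T*x(-r[5])*y(np.pi/2)
A=np.vstack([rows(q)[0] for q,_,_ in D]);b=np.concatenate([P for _,P,_ in D])
if __name__=='__main__':
    for cols in (range(6),range(7)):
        cols=list(cols);L=np.linalg.lstsq(A[:,cols],b,rcond=None);print(np.round(L[0],4),L[2:],np.round(1000*(A[:,cols]@L[0]-b),1).reshape(-1,3).tolist())
E
python3 kin2.py
```

```text
[0.1061 0.2834 0.5821 0.3241 0.0865 0.542 ] (np.int32(6), array([4.30143371, 3.14531894, 0.99898449, 0.60353467, 0.43958514,
       0.22176026])) [[159.3, 107.0, 17.4], [-66.7, 37.6, -19.7], [-34.7, -6.6, -11.8], [-7.6, -14.1, -4.7], [88.3, -51.4, 18.8]]
[-0.0562  0.2941  0.7313  0.172   0.1486  0.8304  0.2343] (np.int32(7), array([4.33682905, 3.57134213, 1.66235221, 0.60401637, 0.45507293,
       0.24953111, 0.19955293])) [[160.6, 105.2, -10.8], [-56.0, 50.2, 22.2], [-2.2, -23.1, -0.6], [10.5, -17.6, -0.4], [26.6, -12.9, -10.4]]
```

```bash
python3 - <<'E'
from kin2 import *
o=get_obs();D.append((list(o['joint_pos']),list(o['tool_pos']),None))
def R2(q):
    r=np.radians(q);y=lambda a:Ro.from_euler('y',a);x=lambda a:Ro.from_euler('x',a)
    B=Ro.from_euler('z',r[0]);T=rows(q)[1];X=rows(q)[2].as_matrix()
    return np.c_[rows(q)[0],B.as_matrix()[:,1],X[:,1]]
A=np.vstack([R2(q) for q,_,_ in D]);b=np.concatenate([P for _,P,_ in D])
for cols in ([0,1,2,3,4,5,7],[0,1,2,3,4,5,6,7],[0,1,2,3,4,5,7,8]):
    L=np.linalg.lstsq(A[:,cols],b,rcond=None);print(np.round(L[0],4),np.round(1000*(A[:,cols]@L[0]-b),1).reshape(-1,3).tolist())
E
```

```text
[ 0.2071 -0.205   0.6169  0.19    0.1262  0.1657 -0.1703] [[17.2, 12.8, 20.9], [-63.2, -1.7, -14.6], [-61.5, 22.0, -20.3], [-43.6, 19.2, -16.2], [76.2, -59.1, 15.1], [76.2, -59.1, 15.1]]
[ 0.0193 -0.1949  0.8117 -0.0307  0.1936  0.5402  0.3081 -0.1907] [[2.3, -1.5, -23.0], [-31.5, 9.6, 44.0], [-1.1, -2.2, 0.2], [-2.2, 12.4, -2.4], [11.7, -17.0, -9.4], [11.7, -16.9, -9.4]]
[ 0.2262 -0.2776  0.6524  0.1458  0.1309  0.1539 -0.1914  0.0306] [[24.3, 17.0, 13.0], [-26.3, -10.6, 6.8], [-69.7, 28.3, -24.7], [-55.1, 15.1, -21.5], [72.2, -56.2, 13.2], [72.2, -56.2, 13.2]]
```

```bash
python3 - <<'E'
from kin2 import *
A=np.vstack([np.c_[rows(q)[0],rows(q)[1].as_matrix()[:,1],Ro.from_euler('z',q[0],degrees=True).as_matrix()[:,1]] for q,_,_ in D])
for cols in ([0,1,2,3,4,5,7],[1,2,3,5,7],[0,1,2,3,4,5,7,8]):
    L=np.linalg.lstsq(A[:,cols],b,rcond=None);print(np.round(L[0],4),np.round(1000*(A[:,cols]@L[0]-b),1).reshape(-1,3).tolist())
E
```

```text
[-0.      0.1986  0.6017  0.4636  0.      0.364  -0.1918] [[-0.0, -0.0, -0.0], [0.0, 0.0, -0.0], [-0.0, -0.0, 0.0], [-0.0, 0.0, -0.0], [0.0, -0.0, -0.0]]
[ 0.1987  0.6017  0.4636  0.364  -0.1918] [[-0.0, -0.0, -0.0], [0.0, 0.0, -0.0], [-0.0, -0.0, 0.0], [-0.0, 0.0, -0.0], [0.0, -0.0, 0.0]]
[-1.000e-04  1.987e-01  6.017e-01  4.636e-01 -0.000e+00  3.641e-01
 -1.919e-01  0.000e+00] [[-0.0, -0.0, -0.0], [0.0, 0.0, 0.0], [0.0, -0.0, 0.0], [-0.0, 0.0, -0.0], [0.0, -0.0, -0.0]]
```

The model is exact: an offset wrist of 0.192 m. Next is a multi-start IK within the joint limits.

```bash
cat > ik.py <<'E'
from kin2 import *
LL=np.array([.1987,.6017,.4636,.364,-.1918])
lo=np.array([-176.03,-82.01,-58.28,-173.87,-174.79,-173.66]);hi=np.array([176.03,121.73,71.71,95.51,-.11,173.66])
def fwd(q):
    a,T,X=rows(q);return np.c_[a[:,[1,2,3,5]],T.as_matrix()[:,1]]@LL,X
def ik(P,Q,q0,m=1.5):
    f=lambda q:(lambda r:np.r_[(r[0]-P)*5,(r[1].inv()*Q).as_rotvec()])(fwd(q))
    r=least_squares(f,np.clip(q0,lo+m+.1,hi-m-.1),bounds=(lo+m,hi-m),x_scale=30);return r.x,np.linalg.norm(r.fun)
E
cat > t.py <<'E'
from ik import *
rng=np.random.default_rng(0)
for tilt in (35,30,25):
  for half in (0,1):
    _,n=rot(-2.8,35);Q,nt=rot(-2.8,tilt);Q=Q*Ro.from_rotvec([0,0,np.pi*half])
    P=KEY+.014*nt;sol=[]
    for k in range(40):
        q,e=ik(P,Q,lo+(hi-lo)*rng.random(6))
        if e<1e-4 and not any(np.abs(q-s).max()<2 for s in sol): sol.append(q)
    for q in sol:
        q2,e2=ik(P+.1*nt,Q,q); print(tilt,half,np.round(q),'| out',np.round(q2),round(e2,4))
E
python3 t.py; python3 -c "
from h import *;print(get_obs()['clock'])"
```

```text
25 0 [ 51.  15. -56.  80. -20. 140.] | out [ 68.   6. -49.  44. -35. 162.] 0.0
25 1 [ 51.  15. -56.  80. -20. -40.] | out [ 68.   6. -49.  44. -35. -18.] 0.0
13.0833
```

```bash
cat > t.py <<'E'
from ik import *
q0=np.array([51,15,-56,80,-20,-40.])
for lean in (0,4,-4):
  for tilt in (33,31,29,27,25,22):
    Q,nt=rot(-2.8,tilt);Q=Q*Ro.from_rotvec([0,0,np.pi]); Q=Q*Ro.from_euler('y',lean,degrees=True); nt=-Q.as_matrix()[:,2]
    _,n=rot(-2.8,35);up=np.cross([-np.sin(np.radians(-2.8)),np.cos(np.radians(-2.8)),0],n)
    P=KEY-.004*up+.014*nt; q,e=ik(P,Q,q0,.8)
    if e<1e-3: print(lean,tilt,np.round(q,1),'margin',np.round(np.minimum(q-lo,hi-q).min(),1),up)
E
python3 t.py
```

```text
0 25 [ 50.5  14.7 -56.4  80.9 -20.1 -40.8] margin 1.9 [ 0.81817409 -0.04001539  0.57357644]
0 22 [ 55.   15.2 -53.3  64.1 -20.6 -28.4] margin 5.0 [ 0.81817409 -0.04001539  0.57357644]
4 31 [ 52.7  16.4 -57.4  88.3 -27.6 -51. ] margin 0.8 [ 0.81817409 -0.04001539  0.57357644]
4 29 [ 54.2  16.3 -56.3  81.6 -26.6 -45.6] margin 2.0 [ 0.81817409 -0.04001539  0.57357644]
4 27 [ 55.9  16.4 -54.8  74.1 -26.1 -39.6] margin 3.5 [ 0.81817409 -0.04001539  0.57357644]
4 25 [ 57.7  16.6 -53.   66.  -26.1 -33.1] margin 5.3 [ 0.81817409 -0.04001539  0.57357644]
4 22 [ 60.   17.  -49.5  53.6 -26.9 -22.7] margin 8.8 [ 0.81817409 -0.04001539  0.57357644]
-4 22 [ 45.7  13.6 -56.9  83.5 -13.6 -38.9] margin 1.4 [ 0.81817409 -0.04001539  0.57357644]
```

```bash
cat >> h.py <<'E'
def press(off,tilt=24,edge=.002):
    Q,nt=rot(-2.8,tilt);ey=Q.as_matrix()[:,1];_,n=rot(-2.8,35)
    up=np.cross([-np.sin(np.radians(-2.8)),np.cos(np.radians(-2.8)),0],n)
    return KEY+edge*up-.0095*ey+(.014+off)*nt, Q*Ro.from_rotvec([0,0,np.pi])
E
python3 -m handwheel '[[[0,0,-0.1],[0,0,0]],[[0,0,-0.2],[0,0,0]],[[0,0,-0.3],[0,0,0]],[[0,0,-0.3],[0,0,0]]]'
python3 - <<'E'
from ik import *
Q,n=keyrot();p,R=pose();print(np.round((p-KEY)@n,4),rot(-2.8)[0].inv().apply(p-KEY))
plan([press(.06),press(.01),press(-.002)])
q=get_obs()['joint_pos'];print(np.round(q))
for o in (.06,.03,.01,0,-.003): q,e=ik(*press(o),q,.5);print(np.round(q,1),round(e,5))
E
```

```text
clock: 13.42
tool_pos: [0.4485, 0.3636, 0.152]
orientation: [-145.8, -0.6, -93.4]
force: [-1.8, 1.1, 0.5]
opening: -0.0001
0.0991 [ 0.01657705  0.01371616 -0.09909744]
[0.081, 0.033, 0.125] [-0.0283, -0.0023, -0.0006] rows 1.4
[-0.0, 0.0, 0.25] [0.0, 0.0, 0.0] rows 1.2
[0.0, -0.0, 0.06] [0.0, 0.0, 0.0] rows 0.3
[ 65.   8. -57.  72. -34. -43.]
[ 64.    9.3 -51.5  50.7 -28.9 -21.7] 0.0
[ 59.   12.  -53.8  61.  -24.2 -28.3] 0.0
[ 54.8  13.8 -55.3  70.3 -21.4 -34.1] 0.0
[ 52.3  14.7 -55.8  75.7 -20.1 -37.4] 0.0
[ 51.5  15.  -56.   77.4 -19.8 -38.4] 0.0
```

```bash

python3 -m handwheel '[[[0.081,0.033,0.12],[-0.0283,-0.0023,-0.0006]],[[0.081,0.033,0.12],[-0.0283,-0.0023,-0.0006]],[[0.081,0.033,0.12],[-0.0283,-0.0023,-0.0006]],[[0.081,0.033,0.12],[-0.0283,-0.0023,-0.0006]]]'
python3 - <<'E'
from ik import *
plan([press(.06),press(.03),press(.01)]);print(np.round(get_obs()['joint_pos']))
E
```

```text
clock: 13.75
tool_pos: [0.4571, 0.3457, 0.1261]
orientation: [-156.1, -0.1, -92.9]
force: [0.4, 0.3, 0.6]
opening: 0.0003
[-0.004, 0.001, -0.01] [0.0002, -0.0005, -0.0002] rows 0.1
[-0.0, 0.0, 0.15] [0.0, 0.0, 0.0] rows 0.7
[0.0, -0.0, 0.1] [0.0, 0.0, 0.0] rows 0.5
[ 64.  10. -51.  51. -29. -22.]
```

```bash

python3 -m handwheel '[[[-0.004,0,0.05],[0,-0.0005,0]],[[-0.004,0,0.1],[0,-0.0005,0]],[[-0.004,0,0.15],[0,-0.0005,0]],[[-0.004,0,0.2],[0,-0.0005,0]],[[-0.004,0,0.23],[0,-0.0005,0]]]'
python3 -m handwheel '[[[0,0,0],[0,0,0]],[[0,0,0],[0,0,0]]]'
python3 - <<'E'
from ik import *
plan([press(0)]);print(np.round(get_obs()['joint_pos']))
s=snap('side','s11.png');cv2.imwrite('pics/s11c.png',cv2.resize(s['color'][240:350,190:330,::-1],(700,550),interpolation=2))
E
```

```text
clock: 14.17
tool_pos: [0.4748, 0.3445, 0.0825]
orientation: [-156.1, -0.1, -92.8]
force: [1.1, -1.0, 0.5]
opening: 0.0002
clock: 14.33
tool_pos: [0.4754, 0.3439, 0.0834]
orientation: [-156.1, -0.1, -92.9]
force: [-0.2, 0.3, -0.4]
opening: 0.0005
[-0.009, -0.002, 0.057] [0.0002, -0.0004, 0.0] rows 0.3
[ 55.  14. -55.  69. -22. -33.]
```

View pics/s11c.png

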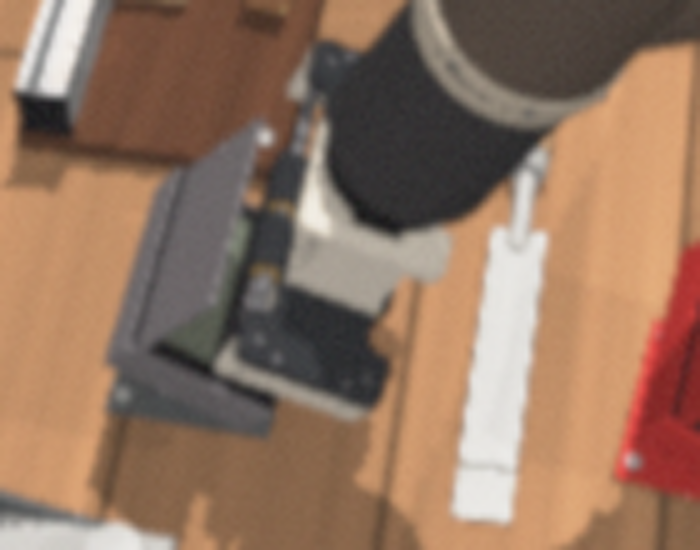

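The gripper is inside the hood with clearance. Now I'll creep down, watching the force.

```bash

python3 -m handwheel '[[[-0.009,0,0.015],[0,0,0]],[[-0.009,0,0.03],[0,0,0]],[[-0.009,0,0.04],[0,0,0]],[[-0.009,0,0.04],[0,0,0]]]' | grep -E 'pos|force'
python3 -m handwheel '[[[0,0,0.004],[0,0,0]],[[0,0,0.007],[0,0,0]],[[0,0,0.007],[0,0,0]]]'| grep -E 'pos|force'
python3 -m handwheel '[[[0,0,0.004],[0,0,0]],[[0,0,0.007],[0,0,0]],[[0,0,0.007],[0,0,0]]]'| grep -E 'pos|force'
```

```text
tool_pos: [0.4787, 0.3465, 0.0763]
force: [0.1, -0.0, -0.7]
tool_pos: [0.4793, 0.3463, 0.0752]
force: [0.6, -1.1, -0.6]
tool_pos: [0.4799, 0.3461, 0.0738]
force: [0.2, 0.4, 0.8]
```

```bash

python3 -m handwheel '[[[0,0,0.003],[0,0,0]],[[0,0,0.005],[0,0,0]],[[0,0,0.005],[0,0,0]]]'| grep -E 'pos|force'
python3 -m handwheel '[[[0,0,0.003],[0,0,0]],[[0,0,0.005],[0,0,0]],[[0,0,0.005],[0,0,0]]]'| grep -E 'pos|force'
python3 -c "
from h import *
plan([press(0)])"
```

```text
tool_pos: [0.4804, 0.3461, 0.0731]
force: [-0.7, 0.2, 2.5]
tool_pos: [0.4809, 0.3461, 0.0723]
force: [-2.5, -0.6, 4.0]
[0.004, 0.0, -0.004] [0.0001, -0.0002, -0.0001] rows 0.0
```

```bash

python3 -m handwheel '[[[0,0,0.002],[0,0,0]],[[0,0,0.004],[0,0,0]],[[0,0,0.004],[0,0,0]],[[0,0,0.004],[0,0,0]],[[0,0,0.004],[0,0,0]]]'| grep -E 'pos|force'
```

```text
tool_pos: [0.4812, 0.3461, 0.0717]
force: [-2.1, -1.3, 6.4]
```

```bash

python3 -m handwheel '[[[0,0,0.0015],[0,0,0]],[[0,0,0.0015],[0,0,0]],[[0,0,0.0015],[0,0,0]],[[0,0,0.0015],[0,0,0]],[[0,0,0.0015],[0,0,0]]]'| grep -E 'pos|force'
python3 -c "
from h import *
snap('side','s12.png')"
python3 -m handwheel '[[[0,0,-0.05],[0,0,0]],[[0,0,-0.12],[0,0,0]],[[0,0,-0.25],[0,0,0]],[[0,0,-0.4],[0,0,0]],[[0,0,-0.55],[0,0,0]]]'
python3 - <<'E'
from h import *
snap('wrist','w13.png');s=snap('side','s13.png');t=snap('top','t13.png')
a=cv2.resize(s['color'][180:335,170:300],(400,477),interpolation=2);b=cv2.resize(t['color'][110:215,130:340],(400,200),interpolation=2)
e=np.zeros((477,800,3),np.uint8);e[:,:400]=a;e[:200,400:]=b;cv2.imwrite('pics/fin.png',e[:,:,::-1])
E
```

```text
tool_pos: [0.4814, 0.3462, 0.0716]
force: [-2.9, -1.7, 6.9]
clock: 17.02
tool_pos: [0.435, 0.3479, 0.1711]
orientation: [-156.2, -0.2, -92.8]
force: [1.4, 1.0, 1.1]
opening: 0.0004
```

View pics/fin.png

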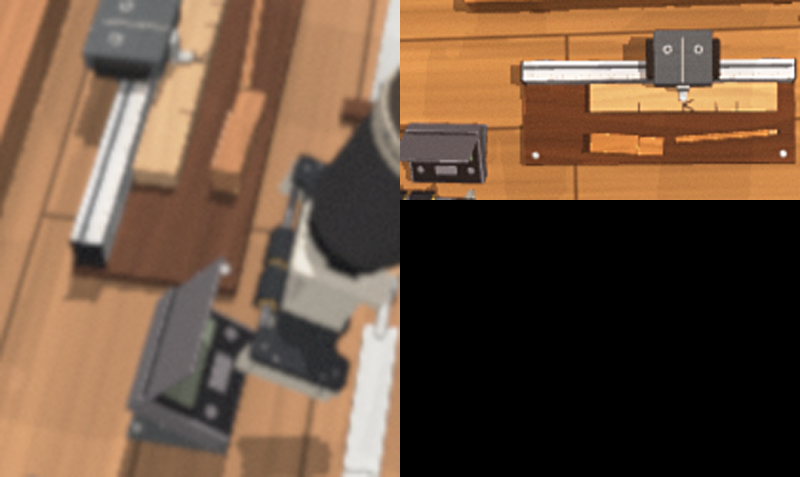

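The tool is clear and everything is in place: the pointer stands at the V-marked line, and the readout and tools haven't moved.

```bash
python3 -c "
from h import *
print(get_obs()['force']);print(close_job())"
```

```text
[-0.71702668  0.34185964  0.54678808]
the job is handed in; nothing more can be done
None
```

The stop is set on the line, the readout's wide key has been pressed, and the job is handed in at about 17 s on the robot's clock.

**Stop:** I pushed it about 166 mm along the fence in short, slow nudges on the rubber buffer. The nudges were mostly made without breaking contact, so they were more short pushes than separate taps. The force read at the end of each move was 11–14 N; I did not log peaks within a move. Once the gripper had backed off, the wrist camera put the pointer 0.16 mm past the line. The view just before the last nudge implied about 0.1 mm short, so the two disagree by less than I can measure (roughly ±0.5 mm). The final top view shows the pointer at the V-marked line.

**Zero key:** I pressed it with about 6.5–7.5 N for more than 0.5 s, with the small keys out of the fingers' reach. I could not read the display, so the only evidence the press took is the force and how long I held it.

**What went wrong:** My first two approach attitudes to the readout ran into joint limits. I pressed with the tool about 11° steeper than square to the face; it still cleared the hood.

The last pictures show the offcut, pencil and batten as they were, and the tool was touching nothing. I did not check the other tools one by one.

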